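# Hang the clinic's room thermometer back on its hook, scale outward

### The arm

A 6-joint arm with a two-finger parallel gripper is mounted at the origin on the work surface. World frame = base frame: x ahead of the robot, y to its left, z up, the work surface at z = 0. Lengths are in m, angles in rad, forces in N, time in s.
With the tool pointing down it reaches from about 0.325 to 0.775 m from the base axis. Payload 9.3 kg.
Tool frame: the origin (TCP) lies on the mounting face of the last link; the fingertips stand 173 mm ahead of it and the grasp point (between the pads) lies 155 mm ahead of it; x points along the fingers, y is the direction in which the jaws open and shut, and the axes are right-handed (so a half turn about x gives the same grasp; the last joint's range is limited). The gripper opens to 85 mm and grips with 20 to 120 N. Pads are 22 mm wide; open, the fingers measure 114 mm over their backs; the gripper's body (76 mm by 85 mm) begins 54 mm behind the grasp point. The pads swing forward as they close: fully open they stand 13 mm farther back than shut.
Start: joints at [-1.498, 0.259, 0.021, 1.334, 0, 1.418], TCP at [0.123, -0.536, 0.405] pointing down, gripper open.
Joint ranges: [-3.04, 3.04], [-0.91, 1.82], [-1.04, 1.36], [-1.92, 1.95], [-1.52, 1.45], [-3.14, 3.14]. Speed limits (rad/s): [2.22, 2.22, 2.79, 3.14, 3.14, 3.14].

### API

Orientations are given as a unit quaternion [w, x, y, z].
In Python, from station import ctrl gives the robot as it stands. The module is installed in compiled form; this text tells all that it offers.
- The arm moves only by the shell command python3 -m jog 'ROWS' [OPENING] [FORCE]. ROWS is JSON, a list that holds one entry, the list of rows, each a list of 6 numbers: the shift along the tool's x, y, z in m, then the turn, a rotation vector about the tool's x, y, z in degrees. In form: [[[x, y, z, wx, wy, wz], ...]]. A call has exactly 10 rows; each row shifts and turns the pose as measured when the row begins, along the tool's axes as they then stand; what a row does not reach is not made up. A row lasts 1/8 s, in which the tool goes at most 62.5 mm and 10.7 degrees, less where a joint would pass 70% of its speed; a pose out of reach is approached as far as the arm can. A call is refused whole if a number of a shift passes 0.0625 or a number of a turn 10.7, either way. A call with a gripper value outside its range is refused whole. OPENING is the finger opening in m, from 0 to 0.0854, set as the call begins (- or left out, the last holds). The fingers move at their own pace and stop on an object; FORCE is the grip in N (left out, the last holds). Time passes only in rows, so rows that do not move let the fingers close, or fill a call up. It gives the time, the measured TCP pose, the force and the opening at its end, in the units of the state.
- ctrl.get_obs(): the state, without advancing time (a new reading comes with each control period).
- ctrl.read_camera(name): name is "scene" or "top" or "wrist"; returns a dict with "color" (400x640x3 uint8, red, green, blue), "depth" (400x640 float32, m along the optical axis (not along the pixel's ray), 0 where there is no reading), "vfov" (degrees; the focal length in pixels is half the picture's height over the tangent of half this angle, whatever the lens; pixels are square), "cx", "cy" (the principal point, pixels), "dist" ([k1, k2, p1, p2, k3] as OpenCV has them; the pictures are not rectified), "origin" and "attitude" of the camera in the world. Camera axes: x right, y down, z forward; pixel columns grow to the right and rows downward; lengths in m; the calibration is good to about 2 mm. A picture is of the moment at which its call begins.
- ctrl.close_job(): hands the job in, once; it reports no verdict.
The state is a dict: "time_s": time; "joint_positions": joint angles; "qd": joint speeds; "effort": joint torques, N m; "position": TCP position; "orientation": TCP orientation; "contact_force": force on the tool from outside, world axes, zero at the start; "ft_torque": the same for the moment, N m; "opening": finger opening in m.
Only numpy, scipy, OpenCV 4.12 (cv2) and the standard library are available. Lean on these libraries where they do the work, as an engineer would, in place of code of your own. Each camera call takes 0.05 s, during which the arm holds its last target. There are 200 camera calls.

### The job

Take the room thermometer out of the drying rack and hang it by its slot on the red hook of the post at the examination table, with the graduated face outward, away from the post. The hook's height is only roughly known, so feel for it gently with the slot, slide the plate onto it up to the post, let it down until it hangs fully home behind the hook's lip, and let go. Do not push hard on the glass thermometer, and leave the other things on the table where they are.

Things in the scene. Friction and masses are not known exactly. Their poses are not given: they have to be found in the camera images.
- thermometer_mid (a point): room thermometer: rigid plate 60 mm wide (y), 10 thick (x), 170 tall (z, up), 0.10 to 0.20 kg; point at its centre. x points out of its graduated face (white, cream scale, black ticks, red column); the back is plain, smooth, dark grey. It starts upright in the rack, foot 8 mm above the table; lift it straight up 45 mm to clear. Grip it by its two long edges.
- thermometer_slot (a point): centre of the thermometer's hanging slot, 67 mm above its centre on the middle line, axes as the plate's. The slot is 16 mm wide and 12 high and goes right through; the bar of plate above it is 12 mm high
- thermometer_face (a point): point on the graduated face of the thermometer, 5 mm in front of its centre, same axes. The glass cracks if the thermometer is pushed on post or hook with more than 25 N
- rack: grey drying rack, 96 x 100 mm, 50 mm tall, fast on the table, two slots 14 mm wide, 64 long, 42 deep along its y, at x = +27 mm (thermometer) and x = -27 mm (comb); origin at the centre of its underside, z up
- post: aluminium post, 30 x 30 mm, 264 mm tall, fast on a 120 mm square steel foot, small tray of jars on its back. Origin on its front face's middle line at table height; x points out of the front face (outward), y across, z up. Hung fully home, the thermometer's bar rests on the hook's leg between lip and post, its back within 1.5 mm of the post's face.
- hook_zone (a point): point on the post's front face, 235 mm above the table. The red hook stands out from this face on the middle line, clamped (unyielding) at a height not measured: its leg's top at the post is anywhere from 12 mm below to 12 mm above this point. Find it by feel: the plate's back, held lightly on the lip, gives way towards the post where the slot meets the hook. Axes as the post's.
- hook_lip_zone (a point): same height, 14.5 mm out from the post's face, where the lip's outer side lies. The hook is 10 mm wide: a level leg (3 mm thick for 4 mm at the post, where the bar rests, 1.8 mm beyond) turned up at its end into a lip 3 mm thick, its top 5 mm above the leg's top at the post (8 mm tall in all); the throat between lip and post is 11.5 mm
- comb_mid (a point): flea comb, 58 mm wide, 95 mm tall, standing in the rack's other slot (blue back below, steel teeth up); point at its middle
- tin_a_mid (a point): pet-food tin with a yellow band, 75 mm across, 45 mm tall, standing on the table; point at its middle
- tin_b_mid (a point): pet-food tin with a blue band, same size; point at its middle
- pills_mid (a point): amber pill jar with a white cap, 42 mm across, 75 mm tall; point at its middle
- bowl_mid (a point): steel bowl, 116 mm across, 45 mm tall; point at its middle
- spray_mid (a point): white spray bottle with a green head, 62 mm across, 180 mm tall; point 78 mm above its foot
- swabs_mid (a point): blue and white swab box, 120 x 60 x 50 mm; point at its middle
- brush_mid (a point): wooden grooming brush, 200 mm long, lying bristles down; point at its middle
There are look-alikes about, which are no part of the job. There is more than one size of the part that bears thermometer_mid; the job needs the largest.

How it is judged:
By the outcome, as a careful person would: the job done as asked, in the order asked, and still so for the second after the job is handed in, with the robot touching nothing.
It also fails if it takes over 61 s, if anything falls off the work surface, if the arm or the gripper's body presses on something with over 40 N, if the wrist force passes 120 N, or if a joint passes its speed limit or range.

## Working session

There is one attempt and no reset: what is moved stays moved. The work goes in short steps, Python scripts to look and compute and a shell command to move; the robot and the scene stay as the last step left them, time stands still between calls to the robot, and variables do not carry over. Pictures are saved under pics/ and viewed, about 8 in all and at most 12, crops included, and the job is handed in when it is done.

```bash
mkdir -p pics
cat > h.py <<'E'
import numpy as np, cv2, pickle
from scipy.spatial.transform import Rotation as R
from station import ctrl
def q2R(q): return R.from_quat([q[1],q[2],q[3],q[0]]).as_matrix()
def att(a):
    a=np.array(a,float)
    return a if a.shape==(3,3) else q2R(a)
def shot(name,tag,save=True):
    c=ctrl.read_camera(name); pickle.dump(c,open(f'pics/{tag}.pkl','wb'))
    if save: cv2.imwrite(f'pics/{tag}.png',c['color'][:,:,::-1])
    return c
def load(tag): return pickle.load(open(f'pics/{tag}.pkl','rb'))
def K(c):
    f=c['color'].shape[0]/2/np.tan(np.radians(c['vfov'])/2)
    return np.array([[f,0,c['cx']],[0,f,c['cy']],[0,0,1.]])
def rays(c,uv):
    n=cv2.undistortPoints(np.array(uv,float).reshape(-1,1,2),K(c),np.array(c['dist'],float)).reshape(-1,2)
    return np.c_[n,np.ones(len(n))]   # camera frame, z=1
def plane(c,uv,z):
    d=rays(c,uv)@att(c['attitude']).T; o=np.array(c['origin'])
    return o+d*((z-o[2])/d[:,2])[:,None]
def depthpt(c,uv):
    uv=np.array(uv).reshape(-1,2); z=c['depth'][uv[:,1].astype(int),uv[:,0].astype(int)]
    return np.array(c['origin'])+(rays(c,uv)*z[:,None])@att(c['attitude']).T
def cloud(c):
    h,w=c['depth'].shape; u,v=np.meshgrid(np.arange(w),np.arange(h))
    P=depthpt(c,np.c_[u.ravel(),v.ravel()]).reshape(h,w,3); P[c['depth']==0]=np.nan
    return P
def proj(c,P):
    A=att(c['attitude']); 
    p=(np.array(P,float).reshape(-1,3)-np.array(c['origin']))@A
    return cv2.projectPoints(p.reshape(-1,1,3),np.zeros(3),np.zeros(3),K(c),np.array(c['dist'],float))[0].reshape(-1,2)
E
python3 - <<'E'
from h import *
print(ctrl.get_obs())
for n in ['scene','top','wrist']:
    c=shot(n,n+'0'); print(n,c['vfov'],c['cx'],c['cy'],c['dist'],c['origin'],c['attitude'])
a=load('scene0')['color'];b=load('top0')['color']
E
```

```text
{'time_s': 0.0, 'joint_positions': array([-1.49756159e+00,  2.59233195e-01,  2.07499998e-02,  1.33371415e+00,
       -5.14099306e-06,  1.41820651e+00]), 'qd': array([-8.13623072e-05,  1.73873989e-03, -5.06525854e-06, -1.26343652e-03,
       -1.27451047e-03,  9.30303071e-04]), 'effort': array([-5.64365982e-04, -5.55639946e+01,  3.44529963e+01,  1.35592441e-02,
       -3.55585216e-04, -7.12619084e-07]), 'position': array([ 0.12314731, -0.53598776,  0.4040391 ]), 'orientation': array([ 0.07917646,  0.70262171,  0.08016649, -0.70258605]), 'contact_force': array([ 0.03564547, -0.08748156,  0.44057891]), 'ft_torque': array([-0.01115554,  0.04981994, -0.05633091]), 'opening': 0.08548209193998807}
scene 56.05310243039749 326.69002888771644 205.67228376827822 [-0.05639484  0.          0.          0.          0.        ] [ 1.27745152 -0.51498477  0.82410445] [-0.40541481  0.79183719  0.4103429  -0.2006275 ]
top 54.95040608120786 328.37468044091503 198.04059530330673 [-0.00286401  0.          0.          0.          0.        ] [0.32427442 0.03327329 1.27945321] [-0.06208181  0.70839526 -0.69883573  0.07714036]
wrist 69.80015592394369 320.15579055291676 197.28467389612655 [-0.01366783  0.          0.          0.          0.        ] [ 0.19257598 -0.51993929  0.37377644] [ 0.11181006  0.77384359 -0.61685117 -0.09032852]
```

View pics/scene0.png

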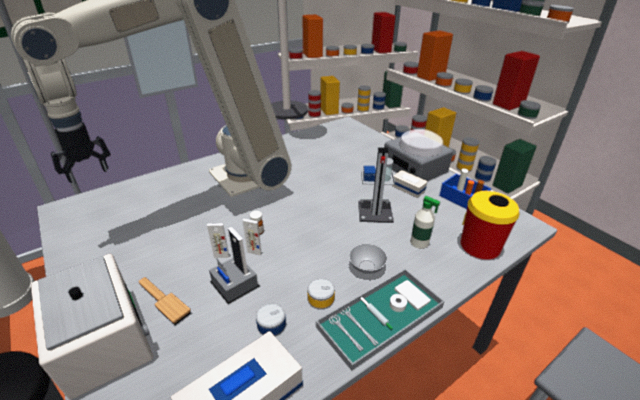

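View pics/top0.png

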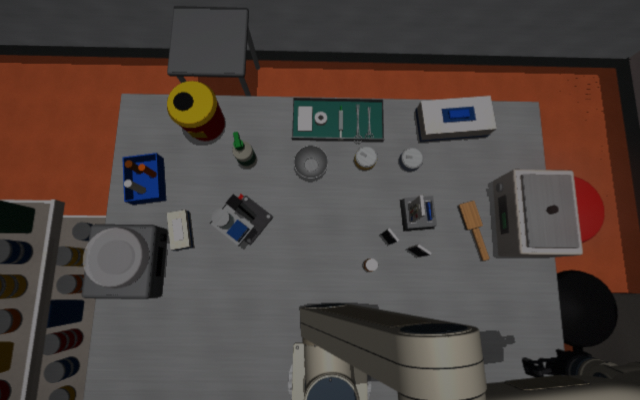

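The scene view shows the rack at about (233,280) with the thermometer and comb in it, two smaller look-alikes behind it at (217,240) and (252,235), and the post at (378,185) with the hook near its top. In the top view the rack is at (418,213) and the post at (240,220).

Run:
```python
from h import *
s=load('scene0');t=load('top0')
a=cv2.resize(s['color'][200:305,195:275],None,fx=5,fy=5,interpolation=cv2.INTER_CUBIC)
b=cv2.resize(s['color'][140:225,350:405],None,fx=6,fy=6,interpolation=cv2.INTER_CUBIC)[:525]
d=cv2.resize(t['color'][185:275,355:445],None,fx=3,fy=3); e=cv2.resize(t['color'][180:250,200:270],None,fx=3,fy=3)
o=np.zeros((525,1040,3),np.uint8); o[:525,:400]=a[:525]; o[:b.shape[0],400:730]=b[:525]; o[:270,740:1010]=d; o[280:490,740:950]=e
cv2.imwrite('pics/crops.png',cv2.resize(o,(800,404))[:,:,::-1])
P=cloud(t)
# rack region cloud in top
def reg(P,lo,hi):
    m=np.all((P>lo)&(P<hi),axis=2); return P[m],m
for nm,c in(('top',t),('scene',s)):
    P=cloud(c)
    ctr=depthpt(t,[[418,213]])[0] if 1 else 0
    for name,pix in(('rack',(418,213)),('post',(240,220))):
        p=plane(t,[pix],0.05)[0]
        Q,m=reg(P,p+[-.12,-.12,-.045],p+[.12,.12,.3])
        for z0,z1 in((.01,.03),(.04,.055),(.055,.1),(.1,.14),(.14,.172),(.172,.2),(.2,.26),(.26,.28)):
            q=Q[(Q[:,2]>z0)&(Q[:,2]<z1)]
            if len(q)>3: print(nm,name,z0,z1,len(q),q.min(0).round(3),q.max(0).round(3),q.mean(0).round(3))
```

```text
top rack 0.01 0.03 84 [ 0.407 -0.393  0.01 ] [ 0.633 -0.168  0.029] [ 0.492 -0.244  0.02 ]
top rack 0.04 0.055 550 [ 0.405 -0.342  0.04 ] [ 0.582 -0.169  0.055] [ 0.518 -0.285  0.05 ]
top rack 0.055 0.1 217 [ 0.405 -0.329  0.055] [ 0.574 -0.168  0.1  ] [ 0.503 -0.266  0.075]
top rack 0.1 0.14 179 [ 0.406 -0.321  0.1  ] [ 0.556 -0.168  0.139] [ 0.476 -0.231  0.122]
top rack 0.14 0.172 63 [ 0.497 -0.269  0.142] [ 0.556 -0.257  0.172] [ 0.524 -0.26   0.156]
top rack 0.172 0.2 83 [ 0.498 -0.271  0.172] [ 0.556 -0.256  0.183] [ 0.527 -0.264  0.178]
top post 0.01 0.03 332 [0.417 0.194 0.01 ] [0.58  0.314 0.029] [0.502 0.247 0.013]
top post 0.04 0.055 15 [0.488 0.25  0.043] [0.51  0.287 0.055] [0.499 0.265 0.047]
top post 0.055 0.1 33 [0.492 0.245 0.057] [0.516 0.263 0.099] [0.504 0.254 0.078]
top post 0.1 0.14 441 [0.406 0.233 0.102] [0.53  0.366 0.139] [0.471 0.29  0.123]
top post 0.14 0.172 336 [0.418 0.245 0.14 ] [0.514 0.324 0.172] [0.455 0.277 0.156]
top post 0.172 0.2 291 [0.456 0.246 0.172] [0.514 0.342 0.198] [0.482 0.311 0.191]
top post 0.2 0.26 86 [0.492 0.245 0.2  ] [0.538 0.268
[... 652 characters left out ...]
[ 0.529 -0.265  0.177]
scene post 0.01 0.03 208 [0.418 0.199 0.01 ] [0.577 0.351 0.03 ] [0.506 0.264 0.013]
scene post 0.04 0.055 41 [0.475 0.245 0.04 ] [0.533 0.272 0.055] [0.516 0.257 0.047]
scene post 0.055 0.1 105 [0.491 0.241 0.055] [0.535 0.269 0.1  ] [0.521 0.256 0.079]
scene post 0.1 0.14 305 [0.404 0.229 0.1  ] [0.533 0.361 0.14 ] [0.495 0.277 0.124]
scene post 0.14 0.172 255 [0.42  0.242 0.14 ] [0.533 0.333 0.172] [0.483 0.273 0.155]
scene post 0.172 0.2 129 [0.474 0.245 0.172] [0.535 0.341 0.199] [0.51  0.285 0.186]
scene post 0.2 0.26 173 [0.489 0.244 0.2  ] [0.538 0.272 0.26 ] [0.521 0.256 0.23 ]
scene post 0.26 0.28 59 [0.492 0.242 0.26 ] [0.536 0.285 0.267] [0.514 0.264 0.263]
```

View pics/crops.png

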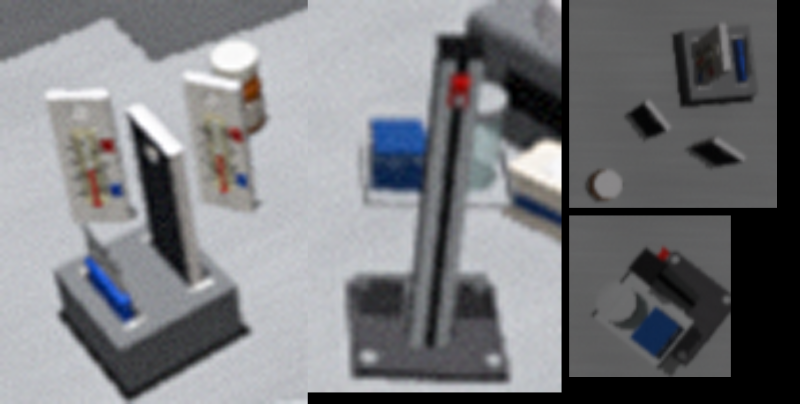

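Run:
```python
from h import *
s=load('scene0');t=load('top0')
def rect(P,nm):
    r=cv2.minAreaRect((P[:,:2]*1000).astype(np.float32)); print(nm,len(P),np.round(r[0],1),np.round(r[1],1),round(r[2],1)); return r
for nm,c in(('top',t),('scene',s)):
    P=cloud(c).reshape(-1,3); C=c['color'].reshape(-1,3).astype(int)
    box=lambda x0,x1,y0,y1,z0,z1: (P[:,0]>x0)&(P[:,0]<x1)&(P[:,1]>y0)&(P[:,1]<y1)&(P[:,2]>z0)&(P[:,2]<z1)
    rect(P[box(.48,.58,-.30,-.23,.15,.19)],nm+' th top')
    Q=P[box(.48,.58,-.30,-.24,.07,.19)]; 
    rect(Q,nm+' th all')
    pc=np.linalg.svd(Q[:,:2]-Q[:,:2].mean(0),full_matrices=False)[2][0]; print(' dir deg',np.degrees(np.arctan2(pc[1],pc[0])).round(1),Q.mean(0).round(4))
    rect(P[box(.44,.62,-.37,-.19,.045,.056)],nm+' rack top')
    rect(P[box(.47,.56,.22,.31,.258,.275)],nm+' post top')
    rect(P[box(.4,.6,.17,.37,.006,.02)],nm+' foot')
    red=(C[:,0]>110)&(C[:,1]<60)&(C[:,2]<60)&box(.45,.6,.2,.33,.15,.3)
    uv=np.c_[np.where(red)[0]%640,np.where(red)[0]//640]
    print(nm,'red',red.sum(),uv.mean(0) if red.any() else '',P[red].mean(0).round(4),P[red].min(0).round(4),P[red].max(0).round(4))
    if red.any(): print('on z=.237',plane(c,[uv.mean(0)],.237).round(4))
```

```text
top th top 124 [ 526.6 -264. ] [59.2 12.4] 3.4
top th all 266 [ 526.6 -262.8] [59.4 14.7] 2.0
 dir deg -174.9 [ 0.525  -0.2608  0.1406]
top rack top 509 [ 529.2 -290.4] [100.8  97.5] 5.6
top post top 147 [512.7 266.4] [33.2 31.7] 53.5
top foot 578 [493.1 273.5] [190.6 175.2] 87.0
top red 6 [240.         196.16666667] [0.5325 0.2538 0.2453] [0.5299 0.2506 0.2435] [0.5358 0.2568 0.2469]
on z=.237 [[0.5341 0.2556 0.237 ]]
scene th top 140 [ 529.1 -264.2] [62.5 10.8] 3.9
scene th all 393 [ 528.9 -264.8] [63.5 12. ] 5.7
 dir deg 6.7 [ 0.5347 -0.2667  0.1315]
scene rack top 686 [ 521.5 -261.3] [115.6 175.8] 15.6
scene post top 62 [513.3 265.4] [32.  34.6] 47.7
scene foot 534 [501.2 272.6] [119.5 123.5] 53.4
scene red 16 [382.8125 157.8125] [0.5301 0.2519 0.2439] [0.5216 0.2444 0.2316] [0.5383 0.26   0.2503]
on z=.237 [[0.5212 0.261  0.237 ]]
```

Run:
```python
from h import *
o=ctrl.get_obs(); M=q2R(o['orientation']); print(M.round(3)); 
az=np.degrees(np.arctan2(M[1,1],M[0,1])); print('jaw az',az, 'tool z az',np.degrees(np.arctan2(M[1,2],M[0,2])))
c=load('wrist0'); d=M.T@(np.array(c['origin'])-o['position']); print('cam in tool',d, 'view',M.T@att(c['attitude'])[:,2])
j1,j6=o['joint_positions'][[0,5]]
for nm,p,azy in(('rack',(.5267,-.2637),5.6),('post',(.53,.253),-126.5)):
    for k in(0,180):
        for sg in(1,-1):
            a=(azy+k-az); th=-np.radians((a+180)%360-180)   # turn about tool x
            dj1=np.arctan2(p[1],p[0])-j1
            print(nm,k,sg,'turn',np.degrees(th).round(1),'j6',round(j6+sg*(th+dj1),2))
```

```text
[[-0.     0.224 -0.975]
 [ 0.001 -0.975 -0.224]
 [-1.    -0.001 -0.   ]]
jaw az -77.06210041091241 tool z az -167.0621118200012
cam in tool [ 3.04133153e-02 -6.94188117e-05 -7.12653465e-02] view [ 0.95862952 -0.00107108  0.2846547 ]
rack 0 1 turn -82.7 j6 1.01
rack 0 -1 turn -82.7 j6 1.83
rack 180 1 turn 97.3 j6 4.15
rack 180 -1 turn 97.3 j6 -1.31
post 0 1 turn 49.4 j6 4.22
post 0 -1 turn 49.4 j6 -1.39
post 180 1 turn -130.6 j6 1.08
post 180 -1 turn -130.6 j6 1.75
```

```bash
python3 -m jog '[[[0,-0.0175,-0.0455,0,0,0],[0,-0.0175,-0.0455,0,0,0],[0,-0.0175,-0.0455,0,0,0],[0,-0.0175,-0.0455,0,0,0],[0,-0.0175,-0.0455,0,0,0],[0,-0.0175,-0.0455,0,0,0],[0,-0.0175,-0.0455,0,0,0],[0,-0.0175,-0.0455,0,0,0],[0,-0.0175,-0.0455,0,0,0],[0,-0.0175,-0.0455,0,0,0]]]' 0.085
python3 -m jog '[[[0,0,0,9.8,0,0],[0,0,0,9.8,0,0],[0,0,0,9.8,0,0],[0,0,0,9.8,0,0],[0,0,0,9.8,0,0],[0,0,0,9.8,0,0],[0,0,0,9.8,0,0],[0,0,0,9.8,0,0],[0,0,0,9.8,0,0],[0,0,0,9.8,0,0]]]'
cat >> h.py <<'E'
def err(p,azjaw):
    """shift in tool axes and turn needed to reach TCP p, straight down, jaw azimuth azjaw deg"""
    o=ctrl.get_obs(); M=q2R(o['orientation']); a=np.radians(azjaw)
    y=np.array([np.cos(a),np.sin(a),0]); x=np.array([0,0,-1.]); T=np.c_[x,y,np.cross(x,y)]
    print('t',round(o['time_s'],2),'pos',o['position'].round(4),'F',o['contact_force'].round(1),'open',round(o['opening'],4),'j',o['joint_positions'].round(2))
    print('shift mm',(M.T@(np.array(p)-o['position'])*1000).round(1),'turn deg',np.degrees(R.from_matrix(M.T@T).as_rotvec()).round(1))
E
python3 - <<'E'
from h import *
err([.5267,-.2637,.36],185.6)
shot('wrist','wrist1');
E
```

```text
time_s: 1.4
position: [0.5376, -0.2579, 0.402]
orientation: [-0.076, -0.702, -0.079, 0.703]
contact_force: [-0.0, -0.7, -0.1]
opening: 0.0849
time_s: 2.65
position: [0.3266, -0.4344, 0.3941]
orientation: [-0.448, 0.601, -0.305, -0.587]
contact_force: [0.0, 1.1, -0.5]
opening: 0.0851
t 2.65 pos [ 0.3266 -0.4344  0.3941] F [ 0.   1.1 -0.5] open 0.0851 j [-1.12  0.28  0.02  1.4   0.18  3.14]
shift mm [  85.4 -243.    63.2] turn deg [19.7  7.   9.4]
```

View pics/wrist1.png

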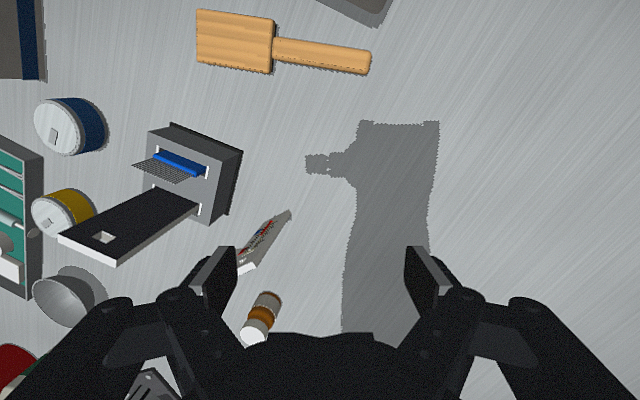

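The wrist view shows the rack with the thermometer at (130,225), its back uppermost, the comb behind it and a look-alike at (262,240). The turn ran joint 6 into its limit and dragged the arm off. I'll use the other half-turn.

```bash
python3 -m jog '[[[0,0,0,-10.5,0,0],[0,0,0,-10.5,0,0],[0,0,0,-10.5,0,0],[0,0,0,-10.5,0,0],[0,0,0,-10.5,0,0],[0,0,0,-10.5,0,0],[0,0,0,-10.5,0,0],[0,0,0,-10.5,0,0],[0,0,0,-10.5,0,0],[0,0,0,-10.5,0,0]]]'
python3 - <<'E'
from h import *
err([.5267,-.2637,.40],5.6)
E
```

```text
time_s: 3.95
position: [0.3199, -0.4384, 0.391]
orientation: [0.214, 0.718, 0.292, -0.595]
contact_force: [0.7, 0.5, 0.2]
opening: 0.0851
t 3.95 pos [ 0.3199 -0.4384  0.391 ] F [0.7 0.5 0.2] open 0.0851 j [-1.14  0.28  0.01  1.4   0.18  1.26]
shift mm [  45.     9.8 -266.9] turn deg [-53.3 -11.8  -3.2]
```

```bash
python3 -m jog '[[[0,0,0,-8.9,-2,-0.5],[0,0,0,-8.9,-2,-0.5],[0,0,0,-8.9,-2,-0.5],[0,0,0,-8.9,-2,-0.5],[0,0,0,-8.9,-2,-0.5],[0,0,0,-8.9,-2,-0.5],[0,0.055,-0.038,0,0,0],[0,0.055,-0.038,0,0,0],[0,0.055,-0.038,0,0,0],[0,0.055,-0.038,0,0,0]]]'
python3 - <<'E'
from h import *
err([.5267,-.2637,.40],5.6)
E
```

```text
time_s: 5.2
position: [0.507, -0.2696, 0.3867]
orientation: [0.532, 0.464, 0.529, -0.47]
contact_force: [0.9, -1.6, -0.3]
opening: 0.0852
t 5.2 pos [ 0.507  -0.2696  0.3867] F [ 0.9 -1.6 -0.3] open 0.0852 j [-0.63  0.3   0.04  1.3  -0.01  0.81]
shift mm [-13.3  20.3  -3.3] turn deg [1.7 0.5 0.1]
```

```bash
python3 -m jog '[[[0,0.01,-0.0015,0.8,0.2,0],[0,0.01,-0.0015,0.8,0.2,0],[0,0,0,0,0,0],[0,0,0,0,0,0],[0,0,0,0,0,0],[0,0,0,0,0,0],[0,0,0,0,0,0],[0,0,0,0,0,0],[0,0,0,0,0,0],[0,0,0,0,0,0]]]'
python3 - <<'E'
from h import *
err([.5267,-.2637,.315],5.6)
c=shot('wrist','wrist2'); P=cloud(c).reshape(-1,3)
for z0,z1 in((.16,.19),(.13,.16),(.07,.13)):
    Q=P[(P[:,0]>.48)&(P[:,0]<.58)&(P[:,1]>-.30)&(P[:,1]<-.23)&(P[:,2]>z0)&(P[:,2]<z1)]
    r=cv2.minAreaRect((Q[:,:2]*1000).astype(np.float32)); print(z0,len(Q),r,Q.max(0),np.median(Q,0))
E
```

```text
time_s: 6.45
position: [0.5269, -0.2641, 0.3861]
orientation: [0.523, 0.474, 0.525, -0.476]
contact_force: [0.5, -0.1, 0.1]
opening: 0.0853
t 6.45 pos [ 0.5269 -0.2641  0.3861] F [ 0.5 -0.1  0.1] open 0.0853 j [-0.61  0.33  0.08  1.32 -0.    0.87]
shift mm [71.1  0.1 -0.5] turn deg [0.  0.1 0.2]
0.16 2010 ((527.5123291015625, -262.2646179199219), (60.194793701171875, 11.363028526306152), 4.075800895690918) [ 0.5578013  -0.2547556   0.18058322] [ 0.52741983 -0.25963865  0.17801652]
0.13 994 ((527.2498779296875, -258.2157287597656), (60.04467010498047, 6.504794597625732), 0.621894896030426) [ 0.55724455 -0.25475615  0.15999949] [ 0.52710255 -0.25744911  0.14709675]
0.07 1080 ((527.0931396484375, -255.97128295898438), (59.96013641357422, 3.460801839828491), 3.925116539001465) [ 0.55709175 -0.25422289  0.12997834] [ 0.52725008 -0.256612    0.10480125]
```

View pics/wrist2.png

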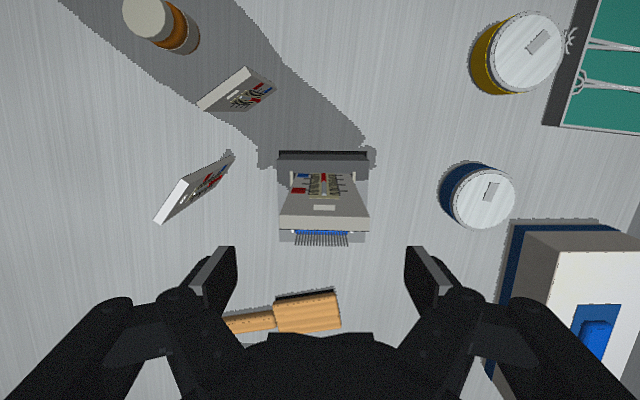

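The view shows the 60 mm plate upright in the rack at (323,205), its face towards the camera and the jaws straddling its line. Descending.

```bash
python3 -m jog '[[[0.01,0.0004,-0.0015,0.5,0,0],[0.01,0,0,0,0,0],[0.01,0,0,0,0,0],[0.01,0,0,0,0,0],[0.01,0,0,0,0,0],[0.01,0,0,0,0,0],[0.01,0,0,0,0,0],[0.0,0,0,0,0,0],[0,0,0,0,0,0],[0,0,0,0,0,0]]]'
python3 - <<'E'
from h import *
err([.5272,-.2625,.315],5.2)
E
```

```text
time_s: 7.75
position: [0.5269, -0.2624, 0.3104]
orientation: [0.521, 0.476, 0.523, -0.479]
contact_force: [0.3, -0.1, -1.4]
opening: 0.085
t 7.75 pos [ 0.5269 -0.2624  0.3104] F [ 0.3 -0.1 -1.4] open 0.085 j [-0.6   0.37 -0.07  1.14 -0.    0.88]
shift mm [-4.6  0.3  0.1] turn deg [-0.1  0.   0.3]
```

```bash
python3 -m jog '[[[-0.003,0,0,0,0,0.2],[0,0,0,0,0,0],[0,0,0,0,0,0],[0,0,0,0,0,0],[0,0,0,0,0,0],[0,0,0,0,0,0],[0,0,0,0,0,0],[0,0,0,0,0,0],[0,0,0,0,0,0],[0,0,0,0,0,0]]]' 0.05 70
python3 - <<'E'
from h import *
err([.5272,-.2625,.315],5.2)
E
python3 -m jog '[[[-0.005,0,0,0,0,0],[-0.01,0,0,0,0,0],[-0.01,0,0,0,0,0],[-0.01,0,0,0,0,0],[-0.015,0,0,0,0,0],[-0.015,0,0,0,0,0],[-0.015,0,0,0,0,0],[-0.02,0,0,0,0,0],[-0.01,0,0,0,0,0],[0,0,0,0,0,0]]]'
python3 - <<'E'
from h import *
err([.5272,-.2625,.415],5.2)
c=shot('wrist','wrist3'); P=cloud(c)
o=ctrl.get_obs(); M=q2R(o['orientation']); T=(P-o['position'])@M*1000
x,y,z=T[...,0],T[...,1],T[...,2]
m=(abs(y)<27)&(abs(z)<25)&(x>100)&(x<320); 
for a,b in((100,140),(140,160),(160,200),(200,260),(260,320)):
    k=m&(x>a)&(x<b); print(a,b,k.sum(),T[k].min(0).round(1),T[k].max(0).round(1),np.median(T[k],0).round(1))
E
```

```text
time_s: 9.0
position: [0.5271, -0.2625, 0.3148]
orientation: [0.522, 0.477, 0.521, -0.477]
contact_force: [-0.1, 0.2, -0.3]
opening: 0.0591
t 9.0 pos [ 0.5271 -0.2625  0.3148] F [-0.1  0.2 -0.3] open 0.0591 j [-0.6   0.36 -0.06  1.15 -0.    0.88]
shift mm [-0.2  0.1  0. ] turn deg [-0.1  0.1 -0. ]
time_s: 10.25
position: [0.5267, -0.2621, 0.4342]
orientation: [0.523, 0.477, 0.52, -0.477]
contact_force: [0.2, 0.2, -1.6]
opening: 0.0592
t 10.25 pos [ 0.5267 -0.2621  0.4342] F [ 0.2  0.2 -1.6] open 0.0592 j [-0.6   0.32  0.18  1.43 -0.    0.88]
shift mm [19.2  0.4  0.4] turn deg [-0.1  0.2 -0.2]
100 140 3847 [100. -27. -18.] [140.   27.    6.3] [135.6   0.9  -2.4]
140 160 2379 [140.  -27.   -6.7] [160.   27.    1.7] [ 1.49e+02  1.00e-01 -5.10e+00]
160 200 2985 [160.  -27.   -7.8] [200.   27.    1.8] [ 1.76e+02 -1.00e-01 -5.40e+00]
200 260 1942 [200.1 -27.   -8.4] [259.9  27.   -4.2] [ 2.245e+02  1.000e-01 -5.600e+00]
260 320 739 [260.  -26.7  -8.9] [306.1  27.   -4.6] [ 2.791e+02 -2.000e-01 -5.500e+00]
```

Run:
```python
from h import *
t=load('top0');s=load('scene0')
for c in(t,s):
    P=cloud(c).reshape(-1,3); k=(P[:,2]>.1)&(P[:,2]<.2)&(P[:,0]>.55)&(P[:,0]<.85)&(P[:,1]>.1)&(P[:,1]<.4)
    Q=P[k]; print(k.sum(),Q.min(0),Q.max(0),np.median(Q,0))
```

```text
815 [0.67813643 0.25464951 0.10002443] [0.84989289 0.39990024 0.18769075] [0.78123901 0.3655819  0.15934973]
923 [0.68271437 0.25321537 0.10003137] [0.84969766 0.39979627 0.18303101] [0.78240015 0.36273166 0.14549061]
```

```bash
python3 -m jog '[[[0,0,0,-10.6,0,0],[0,0,0,-10.6,0,0],[0,0,0,-10.6,0,0],[0,0,0,-10.6,0,0],[0,0,0,-10.6,0,0],[0,0,0,-10.6,0,0],[0,0,0,-10.6,0,0],[0,0,0,-10.6,0,0],[0,0,0,-10.6,0,0],[0,0,0,-10.6,0,0]]]'
python3 - <<'E'
from h import *
err([.605,.197,.434],111.2)
E
```

```text
time_s: 11.55
position: [0.5262, -0.2618, 0.4244]
orientation: [0.69, -0.137, 0.696, 0.142]
contact_force: [-1.3, -0.1, -1.4]
opening: 0.0585
t 11.55 pos [ 0.5262 -0.2618  0.4244] F [-1.3 -0.1 -1.4] open 0.0585 j [-0.6   0.32  0.16  1.42 -0.   -1.  ]
shift mm [ -7.9 392.7 250. ] turn deg [ 1.6 -0.4 -0.5]
```

```bash
python3 -m jog '[[[-0.002,0.0436,0.0278,0,0,0],[-0.002,0.0436,0.0278,0,0,0],[-0.002,0.0436,0.0278,0,0,0],[-0.002,0.0436,0.0278,0,0,0],[-0.002,0.0436,0.0278,0,0,0],[-0.001,0.0436,0.0278,0,0,0],[-0.001,0.0436,0.0278,0,0,0],[-0.001,0.0436,0.0278,0,0,0],[-0.001,0.0436,0.0278,0,0,0],[0,0,0,0,0,0]]]'
python3 - <<'E'
from h import *
err([.605,.197,.434],111.2)
c=shot('wrist','wrist4'); P=cloud(c).reshape(-1,3);C=c['color'].reshape(-1,3).astype(int)
box=lambda x0,x1,y0,y1,z0,z1: (P[:,0]>x0)&(P[:,0]<x1)&(P[:,1]>y0)&(P[:,1]<y1)&(P[:,2]>z0)&(P[:,2]<z1)
k=box(.47,.56,.22,.31,.258,.272); r=cv2.minAreaRect((P[k][:,:2]*1000).astype(np.float32)); print('top',k.sum(),r,np.median(P[k],0))
red=(C[:,0]>90)&(C[:,1]<70)&(C[:,2]<70)&box(.49,.57,.2,.31,.2,.29)
print('red',red.sum(),P[red].min(0),P[red].max(0),np.median(P[red],0))
i=np.where(red)[0]; print('px',(i%640).min(),(i%640).max(),(i//640).min(),(i//640).max())
E
```

```text
time_s: 12.8
position: [0.6066, 0.2104, 0.4304]
orientation: [0.686, -0.136, 0.701, 0.144]
contact_force: [-0.8, -0.6, -1.3]
opening: 0.0589
t 12.8 pos [0.6066 0.2104 0.4304] F [-0.8 -0.6 -1.3] open 0.0589 j [ 0.2   0.43  0.34  1.5   0.01 -0.2 ]
shift mm [ -3.7 -11.6  -6.7] turn deg [ 1.6 -1.1 -0.9]
top 4887 ((512.8382568359375, 268.20721435546875), (33.098045349121094, 33.60546112060547), 53.24553680419922) [0.51274785 0.26684632 0.26440872]
red 546 [0.52072299 0.24621369 0.22443999] [0.53906193 0.26783072 0.25251005] [0.52948545 0.25422128 0.24560284]
px 426 462 138 173
```

View pics/wrist4.png

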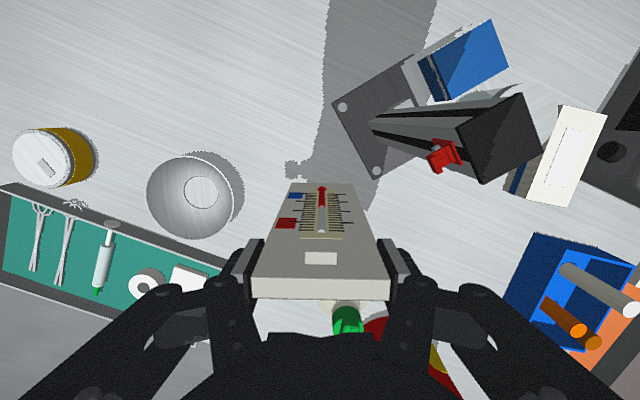

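The wrist view shows the hook at (443,155), seen from the side and above, with the post top at (500,140). The plate in the jaws is at (320,245), face to the camera, slot at (320,258). I'll work these points out in post axes.

Run:
```python
from h import *
c=load('wrist4'); P=cloud(c);C=c['color'].astype(int)
V=P.reshape(-1,3)
# post-top edge directions: hull of top pixels
k=(np.abs(P-[.513,.267,.2645])<[.03,.03,.0025]).all(2)
m=cv2.morphologyEx(k.astype(np.uint8),cv2.MORPH_OPEN,np.ones((3,3)))
cnt=max(cv2.findContours(m,cv2.RETR_EXTERNAL,cv2.CHAIN_APPROX_NONE)[0],key=cv2.contourArea)
ap=cv2.approxPolyDP(cnt,6,True).reshape(-1,2); w=plane(c,ap,.264); print(ap.tolist(),(w*1000).round(1).tolist())
for i in range(len(w)):
    d=w[(i+1)%len(w)]-w[i]; print(np.linalg.norm(d)*1e3,np.degrees(np.arctan2(d[1],d[0])))
yaw=-36.6; a=np.radians(yaw); ex=np.array([np.cos(a),np.sin(a)]); ey=np.array([-ex[1],ex[0]])
ctr=w.mean(0)[:2]; print('ctr',ctr); 
L=np.stack([(P[...,:2]-ctr)@ex*1000-15,(P[...,:2]-ctr)@ey*1000,P[...,2]*1000],-1)
red=(C[...,0]>90)&(C[...,1]<70)&(C[...,2]<70)&(np.abs(L-[8,0,240])<[20,15,25]).all(2)
q=L[red]
print(np.percentile(q,[1,10,50,90,99],axis=0).round(1))
for x0 in range(-4,20,2):
    s=q[(q[:,0]>x0)&(q[:,0]<=x0+2)]
    if len(s): print(x0,len(s),'y',np.percentile(s[:,1],[3,50,97]).round(1),'z',np.percentile(s[:,2],[3,50,90,97]).round(1))
f=(np.abs(L-[0,0,170])<[8,13,50]).all(2); print('face x',np.percentile(L[f],[10,50,90],axis=0).round(1))
f=f&~red; Q=L[f]; A=np.c_[Q[:,1:],np.ones(len(Q))]; print('fit',np.linalg.lstsq(A,Q[:,0],rcond=None)[0])
```

```text
[[522, 93], [457, 127], [481, 184], [543, 152]] [[490.8, 265.7, 264.0], [516.0, 245.4, 264.0], [535.3, 270.4, 264.0], [509.7, 290.5, 264.0]]
32.34599413683623 -38.97533110765357
31.670934929682982 52.26215631251887
32.516619832381274 141.9359480036839
31.158008848542114 -127.41117841333958
ctr [0.5129561  0.26799129]
[[  0.   -7.3 228.3]
 [  0.9  -5.3 243.6]
 [  5.5  -1.2 245.6]
 [ 13.2   3.9 250.7]
 [ 14.5   6.4 251.8]]
-2 5 y [-6.9 -5.5  6.9] z [242.7 249.  249.6 249.7]
0 135 y [-7.3 -2.6  6.6] z [227.6 249.3 250.4 250.7]
2 79 y [-4.8 -0.6  4.5] z [243.5 245.7 246.5 246.7]
4 73 y [-5.1 -0.6  4.3] z [243.2 244.6 245.3 245.8]
6 66 y [-5.2 -0.2  4.5] z [242.9 244.6 245.3 245.7]
8 57 y [-5.2 -0.9  4.3] z [243.5 244.5 245.2 245.7]
10 28 y [-5.1 -3.5  3.2] z [243.5 250.  250.9 251. ]
12 77 y [-5.3 -1.8  3.9] z [244.  250.5 251.4 251.9]
14 26 y [-5.3 -1.1  4. ] z [249.3 250.7 251.3 251.5]
face x [[-5.000e-01 -1.090e+01  1.346e+02]
 [ 1.000e-01 -2.600e+00  1.801e+02]
 [ 7.000e-01  8.700e+00  2.110e+02]]
fit [ 0.02010555  0.00954506 -1.52839101]
```

```bash
python3 -m jog '[[[-0.001,0,0,-10.6,0,0],[-0.001,0,0,-10.6,0,0],[-0.001,0,0,-10.6,0,0],[-0.001,0,0,-10.6,0,0],[-0.001,0,0,-10.6,0,0],[-0.001,0,0,-10.6,0,0],[-0.001,0,0,-10.6,0,0],[-0.001,0,0,-10.6,0,0],[-0.001,0,0,-10.6,0,0],[-0.001,0,0,-10.6,0,0]]]'
cat >> h.py <<'E'
YAW=-37.6; _a=np.radians(YAW); EX=np.array([np.cos(_a),np.sin(_a),0]); EY=np.array([-EX[1],EX[0],0])
O=np.array([.5130,.2672,0])+.015*EX
def post(x,y,z): 
    """target TCP in post axes (m); prints present TCP there and err"""
    o=ctrl.get_obs(); d=o['position']-O; f=o['contact_force']
    print('post-frame TCP mm',np.round([d@EX*1e3,d@EY*1e3,o['position'][2]*1e3],1),'F',np.round([f@EX,f@EY,f[2]],1))
    err(O+x*EX+y*EY+np.array([0,0,z]),YAW-90)
E
python3 - <<'E'
from h import *
post(.040,0,.402)
E
```

```text
time_s: 14.1
position: [0.6066, 0.1951, 0.4363]
orientation: [0.293, -0.631, 0.301, 0.652]
contact_force: [-0.5, 0.7, -1.2]
opening: 0.059
post-frame TCP mm [103.2   0.  436.3] F [-0.8  0.3 -1.2]
t 14.1 pos [0.6066 0.1951 0.4363] F [-0.5  0.7 -1.2] open 0.059 j [ 0.18  0.42  0.34  1.52  0.01 -2.1 ]
shift mm [35.9 12.5 61. ] turn deg [-12.1   1.4  -1.2]
```

```bash
python3 -m jog '[[[0,0,0,-6,0.7,-0.6],[0,0,0,-6,0.7,-0.6],[0.005,0,0.01,0,0,0],[0.005,0,0.01,0,0,0],[0.005,0,0.01,0,0,0],[0.005,0,0.01,0,0,0],[0.005,0,0.01,0,0,0],[0.005,0,0.01,0,0,0],[0,0,0,0,0,0],[0,0,0,0,0,0]]]'
python3 - <<'E'
from h import *
post(.040,0,.402)
c=shot('wrist','wrist5'); P=cloud(c)
o=ctrl.get_obs(); M=q2R(o['orientation']); T=(P-o['position'])@M*1000
m=(abs(T[...,1])<27)&(abs(T[...,2])<15)
for a,b in((160,200),(200,260),(260,320)):
    k=m&(T[...,0]>a)&(T[...,0]<b); print(a,b,k.sum(),np.median(T[k],0).round(1),np.median(P[k],0).round(3))
k=m&(T[...,0]>125)&(T[...,0]<142)&(abs(T[...,2])<5); print('top',k.sum(),np.percentile(T[k],[10,50,90],axis=0).round(1))
E
```

```text
time_s: 15.35
position: [0.5548, 0.2295, 0.4027]
orientation: [0.229, -0.668, 0.23, 0.67]
contact_force: [0.7, -1.1, -2.4]
opening: 0.0591
post-frame TCP mm [ 41.1  -4.3 402.7] F [ 1.2 -0.4 -2.4]
t 15.35 pos [0.5548 0.2295 0.4027] F [ 0.7 -1.1 -2.4] open 0.0591 j [ 0.25  0.35  0.15  1.37 -0.   -2.23]
shift mm [ 0.7 -4.3  1.1] turn deg [-0.3  0.1 -0.2]
160 200 3106 [ 1.753e+02  1.000e-01 -4.600e+00] [0.558 0.226 0.227]
200 260 1961 [ 2.245e+02 -1.000e-01 -4.800e+00] [0.559 0.225 0.178]
260 320 747 [279.1  -0.4  -4.7] [0.559 0.226 0.124]
top 3246 [[135.5 -21.1  -4.6]
 [136.3   0.9  -1.4]
 [139.6  21.8   3.7]]
```

View pics/wrist5.png

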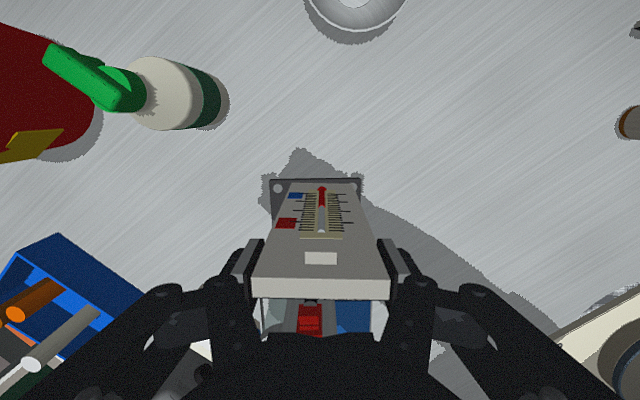

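The hook shows behind the plate's top edge at (309,318), and the plate's slot is at (320,258). I'll measure the lateral and height offsets between hook and slot from this picture.

```bash
cat > hk.py <<'E'
from h import *
def hook(tag):
    c=load(tag); P=cloud(c); C=c['color'].astype(int); o=ctrl.get_obs(); M=q2R(o['orientation']); T=(P-o['position'])@M*1000
    red=(C[...,0]>90)&(C[...,1]<70)&(C[...,2]<70)&(T[...,2]>8)&(T[...,2]<60)&(abs(T[...,1])<25)
    q=T[red]; print('red',len(q))
    if len(q):
        for z0 in range(int(q[:,2].min()),int(q[:,2].max())+1,3):
            s=q[(q[:,2]>=z0)&(q[:,2]<z0+3)]
            if len(s)>5: print(z0,len(s),'y',np.percentile(s[:,1],[5,50,95]).round(1),'x(depth below TCP)',np.percentile(s[:,0],[3,50,97]).round(1))
    # slot hole centre: far pixels inside plate region
    m=(abs(T[...,1])<27)&(abs(T[...,2]+4.7)<1.6)&(T[...,0]>139)&(T[...,0]<200)
    xs=m.astype(np.uint8); cn,hi=cv2.findContours(xs,cv2.RETR_CCOMP,cv2.CHAIN_APPROX_NONE)
    for k,h in zip(cn,hi[0]):
        if h[3]>=0 and cv2.contourArea(k)>150:
            x,y,w,hh=cv2.boundingRect(k); print('hole px',x,y,w,hh)
            d=rays(c,[[x+w/2-.5,y+hh/2-.5],[x+.5,y+hh/2],[x+w-1.5,y+hh/2],[x+w/2,y+.5],[x+w/2,y+hh-1.5]])@att(c['attitude']).T@M; og=(np.array(c['origin'])-o['position'])@M
            pt=og+d*((-.0047-og[2])/d[:,2])[:,None]; print('hole tool mm',(pt*1000).round(1).tolist())
E
python3 -c "
from hk import *
hook('wrist5')"
```

```text
red 293
26 56 y [-9.6 -5.2 -1.3] x(depth below TCP) [151.1 152.1 153. ]
29 39 y [-10.1  -6.1  -1.4] x(depth below TCP) [151.5 152.1 153. ]
35 92 y [-9.7 -5.3 -0.5] x(depth below TCP) [156.2 158.2 159.3]
38 101 y [-11.7  -5.4   0.6] x(depth below TCP) [152.5 157.  164.7]
hole px 303 253 36 13
hole tool mm [[152.4, 0.9, -4.7], [152.0, -7.2, -4.7], [151.9, 8.9, -4.7], [158.0, 1.1, -4.7], [147.3, 1.1, -4.7]]
```

```bash
python3 -m jog '[[[0,-0.003,0.004,-0.3,0,-0.2],[0,-0.0027,0.004,0,0,0],[0,0,0.004,0,0,0],[0,0,0.004,0,0,0],[0,0,0,0,0,0],[0,0,0,0,0,0],[0,0,0,0,0,0],[0,0,0,0,0,0],[0,0,0,0,0,0],[0,0,0,0,0,0]]]'
python3 - <<'E'
from hk import *
post(.020,0.0014,.401); shot('wrist','wrist6'); hook('wrist6')
E
```

```text
time_s: 16.65
position: [0.5458, 0.2442, 0.4028]
orientation: [0.228, -0.669, 0.228, 0.67]
contact_force: [0.3, -0.4, -1.5]
opening: 0.059
post-frame TCP mm [ 25.    1.8 402.8] F [ 0.5 -0.1 -1.5]
t 16.65 pos [0.5458 0.2442 0.4028] F [ 0.3 -0.4 -1.5] open 0.059 j [ 0.28  0.34  0.14  1.37  0.   -2.2 ]
shift mm [1.8 0.4 5. ] turn deg [-0.   0.1  0.1]
red 171
21 105 y [-3.5  1.1  5.8] x(depth below TCP) [152.5 156.8 158.3]
24 66 y [-5.   1.4  7.6] x(depth below TCP) [152.6 153.5 159. ]
hole px 303 253 36 14
hole tool mm [[152.0, 0.9, -4.7], [151.6, -7.2, -4.7], [151.5, 8.9, -4.7], [158.0, 1.1, -4.7], [146.5, 1.1, -4.7]]
```

```bash
python3 -m jog '[[[0.0015,0,0.001,0,0,0],[0,0,0.001,0,0,0],[0,0,0.001,0,0,0],[0,0,0.001,0,0,0],[0,0,0.001,0,0,0],[0,0,0.001,0,0,0],[0,0,0.001,0,0,0],[0,0,0.001,0,0,0],[0,0,0.001,0,0,0],[0,0,0,0,0,0]]]'
python3 - <<'E'
from hk import *
post(.020,0.0014,.4013)
E
```

```text
time_s: 17.95
position: [0.538, 0.2501, 0.4013]
orientation: [0.228, -0.669, 0.228, 0.67]
contact_force: [0.2, 0.3, -1.6]
opening: 0.0588
post-frame TCP mm [ 15.3   1.8 401.3] F [-0.   0.3 -1.6]
t 17.95 pos [0.538  0.2501 0.4013] F [ 0.2  0.3 -1.6] open 0.0588 j [ 0.29  0.33  0.12  1.36  0.   -2.19]
shift mm [-0.   0.4 -4.7] turn deg [-0.   0.1  0.1]
```

```bash
python3 -m jog '[[[0,0,0.001,0,0,0],[0,0,0.001,0,0,0],[0,0,0.001,0,0,0],[0,0,0.001,0,0,0],[0,0,0.001,0,0,0],[0,0,0.001,0,0,0],[0,0,0,0,0,0],[0,0,0,0,0,0],[0,0,0,0,0,0],[0,0,0,0,0,0]]]'
python3 - <<'E'
from hk import *
post(.0055,0.0014,.4013); shot('scene','scene6');shot('wrist','wrist7'); hook('wrist7')
s=load('scene6')['color'][130:240,330:430]
w=load('wrist7')['color'][180:360,220:420]
o=np.zeros((440,800,3),np.uint8); o[:440,:400]=cv2.resize(s,(400,440),interpolation=cv2.INTER_CUBIC); o[:360,400:]=cv2.resize(w,(400,360))
cv2.imwrite('pics/v7.png',o[:,:,::-1])
E
```

```text
time_s: 19.2
position: [0.533, 0.254, 0.4013]
orientation: [0.228, -0.669, 0.227, 0.67]
contact_force: [0.2, 0.1, -1.2]
opening: 0.0588
post-frame TCP mm [  8.9   1.8 401.3] F [ 0.1  0.2 -1.2]
t 19.2 pos [0.533  0.254  0.4013] F [ 0.2  0.1 -1.2] open 0.0588 j [ 0.3   0.33  0.11  1.36  0.   -2.18]
shift mm [-0.   0.4  3.4] turn deg [-0.   0.1  0.1]
red 0
```

View pics/v7.png

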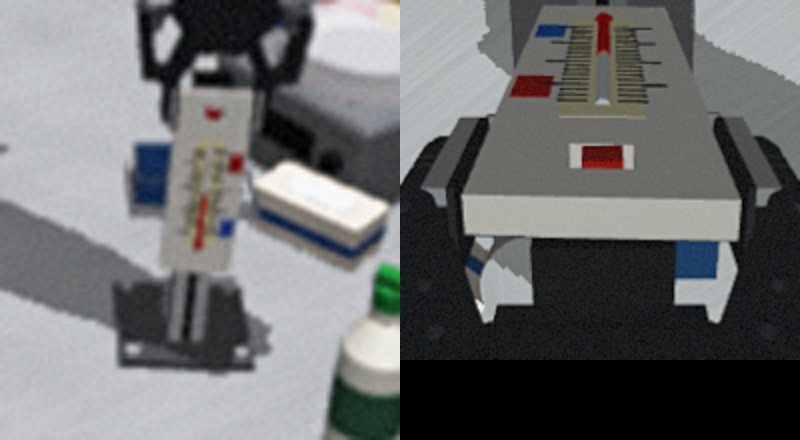

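The hook's lip shows red and centred in the slot, in the wrist crop at (602,157) and in the scene crop at (213,113), with no contact force. I'll go on to the post.

```bash
python3 -m jog '[[[0,0,0.001,0,0,0],[0,0,0.0008,0,0,0],[0,0,0.0007,0,0,0],[0,0,0.0007,0,0,0],[0,0,0.0007,0,0,0],[0,0,0,0,0,0],[0,0,0,0,0,0],[0,0,0,0,0,0],[0,0,0,0,0,0],[0,0,0,0,0,0]]]'
python3 -c "
from h import *
post(.0055,0.0014,.4013)"
```

```text
time_s: 20.55
position: [0.53, 0.2563, 0.4013]
orientation: [0.228, -0.669, 0.228, 0.669]
contact_force: [1.6, -0.8, -2.1]
opening: 0.059
post-frame TCP mm [  5.1   1.8 401.3] F [ 1.7  0.3 -2.1]
t 20.55 pos [0.53   0.2563 0.4013] F [ 1.6 -0.8 -2.1] open 0.059 j [ 0.31  0.33  0.11  1.35  0.   -2.18]
shift mm [-0.   0.4 -0.4] turn deg [-0.   0.   0.1]
```

```bash
python3 -m jog '[[[0.001,0,0,0,0,0],[0.001,0,0,0,0,0],[0.001,0,0,0,0,0],[0.001,0,0,0,0,0],[0.0008,0,0,0,0,0],[0,0,0,0,0,0],[0,0,0,0,0,0],[0,0,0,0,0,0],[0,0,0,0,0,0],[0,0,0,0,0,0]]]'
python3 -c "
from h import *
post(.0055,0.0014,.394)"
```

```text
time_s: 21.8
position: [0.53, 0.2564, 0.3963]
orientation: [-0.229, 0.669, -0.228, -0.669]
contact_force: [1.1, -1.4, -1.2]
opening: 0.0587
post-frame TCP mm [  5.1   1.8 396.3] F [ 1.7 -0.4 -1.2]
t 21.8 pos [0.53   0.2564 0.3963] F [ 1.1 -1.4 -1.2] open 0.0587 j [ 0.31  0.33  0.1   1.34  0.   -2.18]
shift mm [ 2.3  0.4 -0.4] turn deg [-0.   0.   0.1]
```

```bash
python3 -m jog '[[[0.0007,0,0,0,0,0],[0.0007,0,0,0,0,0],[0.0007,0,0,0,0,0],[0.0007,0,0,0,0,0],[0,0,0,0,0,0],[0,0,0,0,0,0],[0,0,0,0,0,0],[0,0,0,0,0,0],[0,0,0,0,0,0],[0,0,0,0,0,0]]]'
python3 -c "
from h import *
post(.0055,0.0014,.394)"
```

```text
time_s: 23.05
position: [0.53, 0.2564, 0.3937]
orientation: [-0.229, 0.67, -0.228, -0.669]
contact_force: [0.3, -1.3, 0.2]
opening: 0.0589
post-frame TCP mm [  5.1   1.8 393.7] F [ 1.  -0.9  0.2]
t 23.05 pos [0.53   0.2564 0.3937] F [ 0.3 -1.3  0.2] open 0.0589 j [ 0.31  0.33  0.09  1.33  0.   -2.18]
shift mm [-0.3  0.4 -0.4] turn deg [-0.  -0.   0.1]
```

```bash
python3 -m jog '[[[0.0007,0,0,0,0,0],[0.0007,0,0,0,0,0],[0.0007,0,0,0,0,0],[0,0,0,0,0,0],[0,0,0,0,0,0],[0,0,0,0,0,0],[0,0,0,0,0,0],[0,0,0,0,0,0],[0,0,0,0,0,0],[0,0,0,0,0,0]]]'
python3 -c "
from h import *
post(.0055,0.0014,.394)
shot('wrist','wrist8');P=cloud(load('wrist8'))
o=ctrl.get_obs(); M=q2R(o['orientation']); T=(P-o['position'])@M*1000
m=(abs(T[...,1])<27)&(abs(T[...,2])<5)&(T[...,0]>125)&(T[...,0]<142); print(np.percentile(T[m],[10,50,90],axis=0))"
```

```text
time_s: 24.3
position: [0.5296, 0.2563, 0.3937]
orientation: [-0.229, 0.67, -0.227, -0.668]
contact_force: [-0.5, 0.1, 0.9]
opening: 0.0588
post-frame TCP mm [  4.8   1.5 393.7] F [-0.5 -0.3  0.9]
t 24.3 pos [0.5296 0.2563 0.3937] F [-0.5  0.1  0.9] open 0.0588 j [ 0.31  0.33  0.09  1.33  0.   -2.18]
shift mm [-0.3  0.1 -0.7] turn deg [-0.  -0.1  0.2]
[[134.72158557 -20.46091346  -4.55748609]
 [136.17810518   1.49779502  -0.65291679]
 [139.24850185  21.05467463   4.52059276]]
```

The plate came to rest: z held at 0.3937 while I commanded 2 mm more, at about 2 N. The bar's underside works out at 0.2454, which matches the leg's top. Releasing.

```bash
python3 -m jog '[[[0,0,0,0,0,0],[0,0,0,0,0,0],[0,0,0,0,0,0],[0,0,0,0,0,0],[0,0,0,0,0,0],[0,0,0,0,0,0],[0,0,0,0,0,0],[0,0,0,0,0,0],[0,0,0,0,0,0],[0,0,0,0,0,0]]]' 0.08 70
python3 - <<'E'
from hk import *
post(.0055,0.0014,.394)
shot('scene','scene9');shot('wrist','wrist9')
P=cloud(load('wrist9')); o=ctrl.get_obs(); M=q2R(o['orientation']); T=(P-o['position'])@M*1000
for a,b in((150,200),(200,260),(260,320)):
    m=(abs(T[...,1])<27)&(abs(T[...,2]+4)<6)&(T[...,0]>a)&(T[...,0]<b); print(m.sum(),np.median(T[m],0).round(1))
s=load('scene9')['color'][130:240,330:430]
w=load('wrist9')['color'][180:360,220:420]
o=np.zeros((440,800,3),np.uint8); o[:440,:400]=cv2.resize(s,(400,440),interpolation=cv2.INTER_CUBIC); o[:360,400:]=cv2.resize(w,(400,360))
cv2.imwrite('pics/v9.png',o[:,:,::-1])
E
```

```text
time_s: 25.6
position: [0.5295, 0.2565, 0.3931]
orientation: [-0.229, 0.67, -0.227, -0.669]
contact_force: [-0.3, -0.0, 0.3]
opening: 0.0805
post-frame TCP mm [  4.6   1.6 393.1] F [-0.2 -0.2  0.3]
t 25.6 pos [0.5295 0.2565 0.3931] F [-0.3 -0.   0.3] open 0.0805 j [ 0.31  0.33  0.09  1.33  0.   -2.18]
shift mm [-0.9  0.2 -0.9] turn deg [-0.  -0.   0.2]
3845 [170.7  -0.5  -5. ]
1923 [ 2.242e+02 -1.000e-01 -5.100e+00]
733 [279.2  -0.3  -4.9]
```

View pics/v9.png

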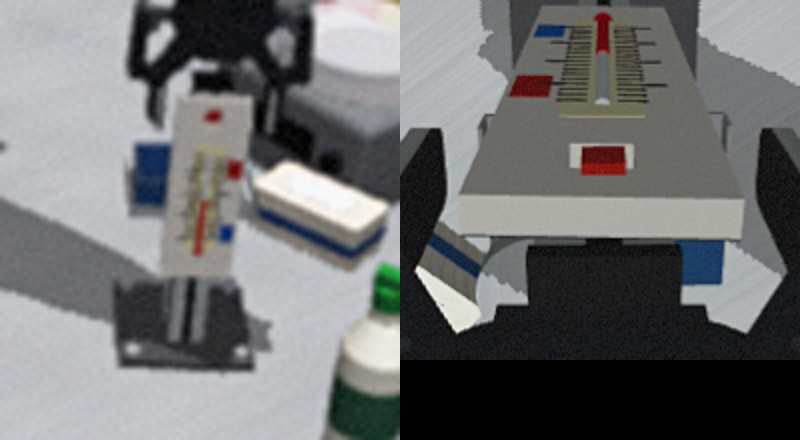

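The plate hangs free with the fingers open on both sides, and the lip stands proud in front of the plate in the upper part of the slot, at (603,160) in the crop. I'll retreat straight up.

```bash
python3 -m jog '[[[-0.005,0,-0.0003,0,0,0],[-0.01,0,0,0,0,0],[-0.01,0,0,0,0,0],[-0.015,0,0,0,0,0],[-0.015,0,0,0,0,0],[-0.015,0,0,0,0,0],[-0.015,0,0,0,0,0],[-0.015,0,0,0,0,0],[0,0,0,0,0,0],[0,0,0,0,0,0]]]'
python3 - <<'E'
from h import *
post(.0055,0.0014,.394)
a,b,c=shot('scene','scene10'),shot('top','top10'),shot('wrist','wrist10')
P=cloud(c)-O; L=np.stack([P@EX,P@EY,P[...,2]],-1)*1000
for z0,z1 in((80,120),(120,160),(160,200),(200,225),(225,241),(246,250)):
    m=(abs(L[...,1])<26)&(L[...,0]>-2)&(L[...,0]<25)&(L[...,2]>z0)&(L[...,2]<z1); print(z0,m.sum(),np.percentile(L[m],[5,50,95],axis=0).round(1).tolist() if m.any() else '')
m=(abs(L[...,1])<40)&(L[...,0]>2)&(L[...,0]<9)&(L[...,2]>225)&(L[...,2]<262); print('bar top',np.percentile(L[m],[2,50,98],axis=0).round(1).tolist())
s0=load('scene0')['color']
o=np.zeros((400,800,3),np.uint8); o[:,:560]=a['color'][:,40:600]; o[:360,560:]=cv2.resize(c['color'][130:310,260:380],(240,360))
cv2.imwrite('pics/v10.png',o[:,:,::-1])
E
```

```text
time_s: 26.95
position: [0.5288, 0.2558, 0.5019]
orientation: [-0.23, 0.671, -0.226, -0.667]
contact_force: [0.4, 0.3, -0.6]
opening: 0.08
post-frame TCP mm [  4.5   0.7 501.9] F [ 0.2  0.5 -0.6]
t 26.95 pos [0.5288 0.2558 0.5019] F [ 0.4  0.3 -0.6] open 0.08 j [ 0.31  0.32  0.35  1.59  0.   -2.18]
shift mm [ 1.079e+02  1.000e-01 -7.000e-01] turn deg [-0.  -0.2  0.4]
80 166 [[8.8, -23.7, 89.5], [9.3, -2.7, 104.9], [10.8, 23.2, 118.5]]
120 299 [[8.9, -23.2, 121.7], [9.7, 0.5, 141.7], [11.6, 23.4, 158.3]]
160 431 [[9.0, -23.4, 162.8], [9.7, -0.6, 182.0], [11.3, 23.2, 198.3]]
200 382 [[9.0, -23.5, 201.3], [9.7, -0.5, 213.2], [10.2, 23.5, 223.9]]
225 259 [[7.6, -23.6, 225.8], [9.4, -1.4, 233.2], [10.1, 23.9, 240.2]]
246 106 [[9.2, -21.8, 246.2], [9.6, -0.9, 248.4], [13.7, 21.3, 249.8]]
bar top [[2.2, -27.8, 233.2], [5.9, 0.3, 257.7], [8.9, 30.1, 259.0]]
```

View pics/v10.png

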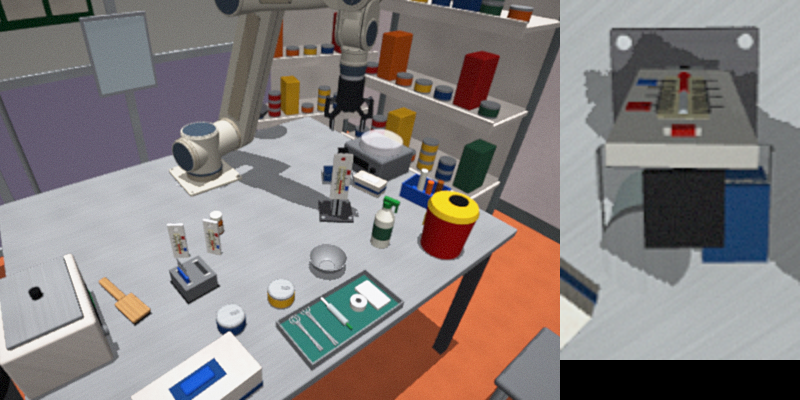

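The plate hangs upright on the post, with its face at 9.3–9.7 mm from the post's face (so its back is on the post). Its top at 257.7 puts the bar's underside at about 245.7, on the leg. Everything else is where it was.

```bash
python3 -c "
from station import ctrl
print(ctrl.close_job())"
```

```text
the job is handed in; nothing more can be done
None
```

The 60 mm thermometer from the rack now hangs by its slot on the red hook, graduated face outward. The gripper is open and about 100 mm clear, and I handed the job in at about 27 s.

- **Engagement:** the wrist camera put the hook's leg top at about 246 mm above the table. The slot went over the lip on the first light approach without touching it, so I never had to search by feel. The only contact sensed there was about 2 N on the post and about 2 N as the bar settled on the leg.
- **Last checks:**
  - The plate's top is at 257.7 mm, so its bar rests at about 245.7 mm, on the leg.
  - The face is 9.3–9.7 mm out from the post, so the back lies against it to within the camera's 2 mm, and the plate hangs upright.
  - The lip shows in front of the plate in the slot.
  - By eye in the last scene picture, the other things on the table are where they were. I did not measure them.
- **What went wrong:** an early turn above the table, with empty jaws, ran joint 6 into the end of its range and dragged the arm sideways. Nothing was touched. I turned back and used the other half-turn for the grasp. The state read 3.14 rad afterwards, the limit itself, so I can't be sure it didn't go slightly past.

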